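# Swing the forked locating bar into line on the jig

## Robot

A 7-joint arm with a two-finger parallel gripper is mounted at the origin on a cart in front of the work surface, level with it; the furniture and walls round the work are solid. World frame = base frame: x ahead of the robot, y to its left, z up, the work surface at z = 0. Lengths are in mm, angles in rad, forces in N, time in s.
With the tool pointing down it reaches from about 400 to 875 mm from the base axis. Payload 6.5 kg.
Tool frame: the origin (TCP) lies on the centre line of the jaws, within the pads' length; the fingertips stand 25 mm ahead of it and the grasp point (between the pads) lies 6 mm ahead of it (ctrl.tips_ahead is the distance from the TCP to the fingertips, in mm); z points along the fingers, y is the line along which they close (so a half turn about z gives the same grasp; the last joint's range is limited). The gripper opens to 88 mm and grips with 3 to 60 N. Pads are 18 mm wide; open, the fingers measure 123 mm over their backs; the gripper's body (75 mm by 187 mm) begins 45 mm behind the grasp point.
Start: joints at [-1.202, 0.536, -0.004, 1.538, 0.003, 1.067, -0.071], TCP at [273.792, 589.515, 263.716] pointing down, gripper open.
Joint ranges: [-2.7, 2.7], [-0.37, 2.16], [-1.27, 1.26], [0.24, 2.4], [-1.31, 4.45], [0.19, 1.91], [-2.76, 2.76]. Speed limits (rad/s): [2.39, 2.39, 3.14, 3.14, 3.14, 3.14, 3.14].

## Interface

Orientations are given as a unit quaternion [x, y, z, w].
In Python, from bench import sensors, viewer, workorder, ctrl gives the robot as it stands. The module is installed in compiled form; this text tells all that it offers.
- The arm moves only by the shell command python3 -m creep 'ROWS'. ROWS is JSON, a list of rows, each a list of 7 numbers: the shift along the tool's x, y, z in mm, then the turn, a rotation vector about the tool's x, y, z in rad, then the finger opening in mm, from 0 to 88.1. In form: [[x, y, z, wx, wy, wz, hand], ...]. A call has 1 to 5 rows; each row shifts and turns the commanded pose from where the row before left it, along the tool's axes as they then stand; what a row does not reach is not made up. A row lasts 1/12 s, in which the tool goes at most 41.7 mm and 7.16 degrees, less where a joint would pass 70% of its speed; a pose out of reach is approached as far as the arm can. A call is refused whole if a number of a shift passes 41.7 or a number of a turn 0.125, either way. A call with a gripper value outside its range is refused whole. The fingers move at their own pace and stop on an object; the grip force is fixed at half the most. Time passes only in rows, so rows that do not move let the fingers close. It gives the time, the measured TCP pose, the force, the opening and the grip force at its end, in the units of the state.
- sensors.observe(): the state, without advancing time (a new reading comes with each control period).
- viewer.camera(name): name is "side" or "top" or "wrist"; returns the picture (384x512x3 uint8, blue, green, red); there is no depth.
- viewer.camera_model(name): a dict with "fx", "fy", "cx", "cy" (pixels), "R" (3x3) and "t" (3): a world point X has camera coordinates R X + t. Camera axes: x right, y down, z forward; pixel columns grow to the right and rows downward; lengths in mm; the calibration is good to about 2 mm. The wrist camera is an equidistant fisheye: a pixel r from the principal point sees the ray r / f radians off the axis. A picture is of the moment at which its call begins: read the wrist's pose just before it. camera_model takes no time and is no camera call; for the wrist camera it gives the pose at the moment of the call.
- workorder.job_done(): hands the job in; it is judged then, once.
Trained networks look in the newest picture that a camera, given by its name, has taken for a name from the list of things; names that differ only in an ending like _2 or _b are one class to them, and where a whole thing is asked for, a point or a joint stands for the part that bears it (a point fixed in the world has none). Each returns a list of dicts, best first, with "score" (0 to 1); they miss things now and then, are a little off and sometimes report something else, mostly with a low value. They report only what shows in the picture. A call takes as long as a camera call. They do not tell look-alikes from the thing itself.
- viewer.recognise(camera, target): "point" ([x, y, z] in mm, in world coordinates, good to about 4 mm: the middle of the surface that is visible of it).
- viewer.outline_of(camera, target): "mask" (384x512 bool, what is visible of it).
The state is a dict: "time_s": time; "qpos": joint angles; "joint_velocities": joint speeds; "effort": joint torques, N m; "position": TCP position; "tcp_rot": TCP orientation; "force": force on the tool from outside, world axes, zero at the start; "moment": the same for the moment, N m; "width": finger opening in mm; "gripper_force": force on a finger pad.
Only numpy, scipy, OpenCV 4.12 (cv2) and the standard library are available. Lean on these libraries where they do the work, as an engineer would, in place of code of your own. Each camera call takes 0.05 s, during which the arm holds its last target. There are 200 camera calls.

## Task

On the steel jig plate the forked aluminium bar stands askew, its forked end round the upright post. Swing its free end round until the bar lies flat along the fence, keeping the fork on the post and the bar down on the plate, then let go. Leave the plain spare bar on the bench where it is.

Things in the scene. Friction and masses are not known exactly. Their poses are not given: they have to be found in the camera images.
- jig: Fixed jig: dark steel plate, 6 mm thick, x -165 to +35, y -230 to +30 mm in its frame. Origin: axis of the upright steel post (12 mm diameter, top 40 mm above the bench), at bench height; z up. Grey-painted fence, 16 mm wide, top 24 mm above the bench, along the frame's y from -30 to -215 mm; the face the bar must meet is at x = +12.5 mm and looks to -x.
- bar_center (a point): Centre of the loose forked aluminium bar, half-way up: 24 wide, 18 high, 194 mm long, about 0.2 kg, lying on the plate. Its y axis points along the bar to the forked end; the free end is at y = -97 mm. It starts 28 to 49 degrees off the fence's direction, free end on the open (-x) side. In line, its y axis is parallel to the jig's y and this point is at x = 0, y = -83 mm in the jig's frame.
- bar_fork (a point): Centre of the slot in the bar's forked end, half-way up; 83 mm along the bar's +y from the bar's centre and 180 mm from its free end. The slot is 14 mm wide and open at the end; it stands loosely round the jig's post. Same axes as the bar.
- spare_center (a point): Centre of the plain spare bar, half-way up: 24 x 180 x 18 mm, aluminium, square at both ends, lying loose on the bench to the left or right of the jig. Not to be moved.
Things that resemble listed ones, but are neither listed nor needed, are in the scene too. What is shaped like the part that bears bar_center but green is not meant.

How it is judged (in metres and radians):
At the end, for the whole second after the job is handed in: The forked bar lies flat on the plate along the fence: within 10 degrees of the fence's direction, its centre within 8 mm of the in-line position across the fence, the slot's centre within 15 mm of the post's axis (angle between the y axis of bar_center and the y axis of jig, either way round below 0.17 rad and x of bar_center in the frame of jig between -0.008 and 0.008 m and horizontal distance between bar_fork and jig below 0.015 m and z of bar_center in the frame of jig below 0.022 m and angle between bar_center's own z axis and vertical below 0.1 rad); the robot touches nothing.
It fails at once if the fork comes off the post (slot's centre more than 30 mm from its axis) (horizontal distance between bar_fork and jig above 0.03 m).
It fails at once if the bar is lifted more than 20 mm off the plate (z of any of bar_center, bar_fork in the frame of jig above 0.035 m).
It fails at once if the spare bar is moved by more than 20 mm (distance of spare_center from where it was at the start of the episode above 0.02 m).
It also fails if it takes over 32 s, if anything falls off the work surface, if the arm or the gripper's body presses on something with over 40 N, if the wrist force passes 120 N, or if a joint passes its speed limit or range.

## Working session

There is one attempt and no reset: what is moved stays moved. The work goes in short steps, Python scripts to look and compute and a shell command to move; the robot and the scene stay as the last step left them, time stands still between calls to the robot, and variables do not carry over. Pictures are saved under pics/ and viewed, at most 10 in all, crops included, and the job is handed in when it is done.

```bash
mkdir -p pics; python3 - <<'E'
from bench import sensors, viewer
import cv2,numpy as np
s=sensors.observe();print(s['time_s'],s['position'],s['tcp_rot'],s['force'])
a=[]
for c in("top","side"):
    im=viewer.camera(c);cv2.imwrite(f'pics/{c}0.png',im)
    m=viewer.camera_model(c);R=np.array(m['R']);t=np.array(m['t'])
    for n in("jig","bar_center","bar_fork","spare_center"):
        for d in viewer.recognise(c,n)[:4]:
            p=np.array(d['point']);q=R@p+t
            print(c,n,round(d['score'],2),p.round(),(q[0]/q[2]*m['fx']+m['cx']).round(),(q[1]/q[2]*m['fy']+m['cy']).round())
E
```

```text
0.0 [273.59195951 588.99500995 262.84520622] [ 2.15667399e-01  9.76466505e-01 -8.51409697e-04 -1.12997411e-04] [ 0.77524137 -0.13763637 -0.27300359]
top jig 0.85 [ 542. -127.    6.] 283.0 200.0
top bar_center 0.73 [506. 156.  19.] 204.0 211.0
top bar_center 0.69 [ 574. -102.   21.] 276.0 191.0
top bar_fork 0.82 [ 571. -102.   23.] 277.0 191.0
top bar_fork 0.72 [ 541. -127.    8.] 283.0 200.0
top bar_fork 0.55 [502. 157.  21.] 204.0 212.0
top spare_center 0.74 [ 430. -410.   17.] 365.0 229.0
side jig 0.71 [ 538. -152.    7.] 254.0 230.0
side bar_center 0.95 [ 566. -115.   24.] 263.0 216.0
side bar_center 0.56 [505. 146.  18.] 240.0 160.0
side bar_fork 0.86 [502. 141.  16.] 239.0 161.0
side bar_fork 0.64 [ 570. -116.   22.] 265.0 216.0
side spare_center 0.73 [ 438. -413.   19.] 213.0 310.0
```

View pics/top0.png

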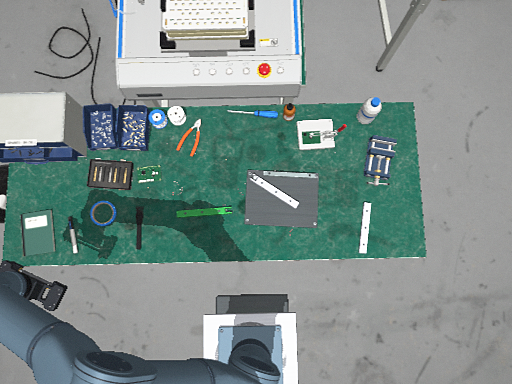

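View pics/side0.png

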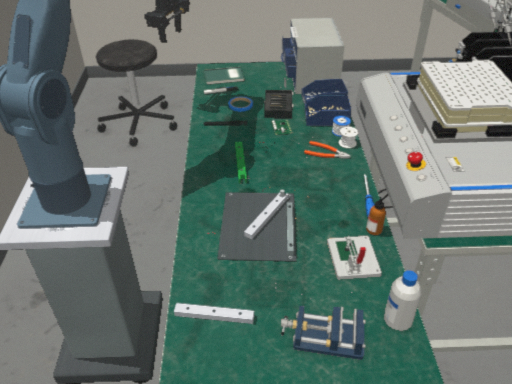

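The top picture shows the jig plate at (283,200), with the fence along its upper edge (262–318, 173). The silver bar runs from the post near (254,177) to its free end at (298,207). In the side picture the fork is at (282,193) and the free end at (250,234).

Possible mistakes, in top pixels: silver forked bar (276,191), green forked bar (204,211), plain spare (365,228). I choose the silver one on the jig and check it in a crop.

```bash
cat > h.py <<'E'
from bench import sensors, viewer
import cv2,numpy as np
def plane(c,px,z):
    m=viewer.camera_model(c);R=np.array(m['R']);t=np.array(m['t']);C=-R.T@t
    px=np.atleast_2d(px).astype(float)
    d=np.c_[(px[:,0]-m['cx'])/m['fx'],(px[:,1]-m['cy'])/m['fy'],np.ones(len(px))]@R
    return (C+d*((z-C[2])/d[:,2])[:,None])[:,:2]
def rects(c,n,z):
    for d in viewer.outline_of(c,n)[:3]:
        ys,xs=np.nonzero(d['mask'])
        r=cv2.minAreaRect(plane(c,np.c_[xs,ys],z).astype(np.float32))
        print(c,n,round(d['score'],2),np.round(r[0]),np.round(r[1]),'corners',cv2.boxPoints(r).round().tolist())
E
python3 - <<'E'
from h import *
for c in("top","side"):
    im=viewer.camera(c)
    rects(c,"bar_center",24);rects(c,"jig",6)
    x,y,w,h=(236,160,96,72) if c=="top" else (212,180,96,90)
    cv2.imwrite(f'pics/{c}1.png',cv2.resize(im[y:y+h,x:x+w],None,fx=6,fy=6,interpolation=cv2.INTER_CUBIC))
E
```

```text
top bar_center 0.71 [504. 157.] [ 26. 188.] corners [[486.0, 251.0], [496.0, 63.0], [522.0, 64.0], [512.0, 252.0]]
top bar_center 0.58 [ 570. -101.] [172.  29.] corners [[509.0, -163.0], [533.0, -180.0], [631.0, -38.0], [607.0, -22.0]]
top jig 0.79 [ 549. -121.] [259. 200.] corners [[441.0, -243.0], [640.0, -257.0], [658.0, 1.0], [459.0, 16.0]]
top jig 0.74 [ 440. -411.] [ 33. 180.] corners [[348.0, -416.0], [527.0, -439.0], [531.0, -406.0], [352.0, -383.0]]
side bar_center 0.75 [504. 141.] [ 27. 192.] corners [[485.0, 236.0], [497.0, 44.0], [524.0, 46.0], [512.0, 238.0]]
side bar_center 0.73 [ 575. -107.] [200.  34.] corners [[504.0, -180.0], [531.0, -199.0], [647.0, -35.0], [619.0, -16.0]]
side jig 0.56 [ 551. -124.] [277. 204.] corners [[441.0, -256.0], [644.0, -268.0], [661.0, 8.0], [458.0, 21.0]]
```

View pics/top1.png

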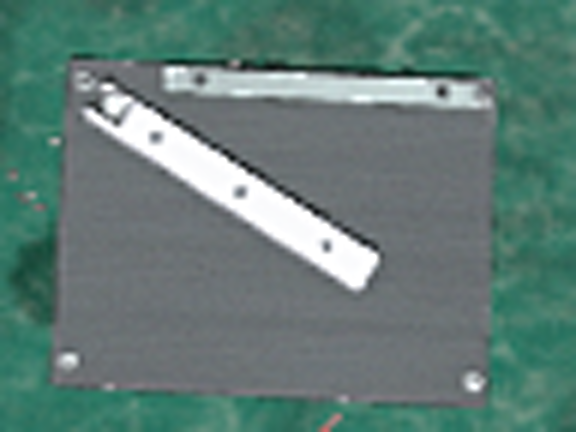

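View pics/side1.png

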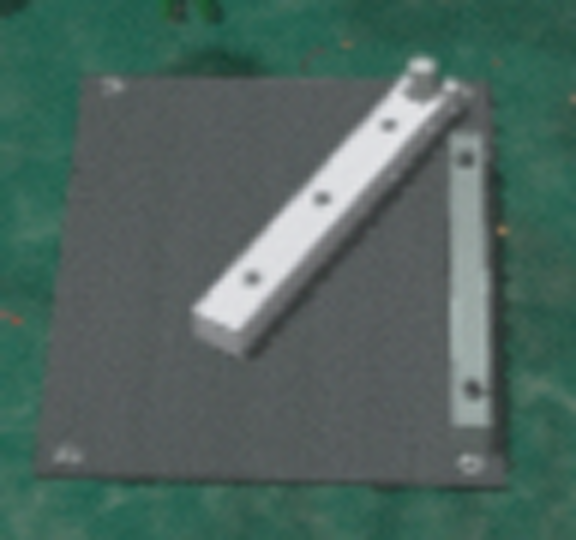

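The crops confirm it. The silver bar's slot is round the post at (118,98) in the top crop. Its free end is at (370,272), and the fence runs from (165,80) to (490,95).

From the outlines:
- Jig yaw is about -4° and the post is near (621,-27).
- The bar points about 35° from world y.

Plan: close the fingers, come down on the -x side of the bar about 145 mm from the post, and push the bar round in an arc.

```bash
for i in 1 2 3; do python3 -m creep '[[-25,-27,0,0,0,0,0],[-25,-27,0,0,0,0,0],[-25,-27,0,0,0,0,0],[-25,-27,0,0,0,0,0],[-25,-27,0,0,0,0,0]]'; done
python3 - <<'E'
from h import *
print(plane("top",[[255.7,176.3]],40),plane("side",[[212+422/6,180+66/6]],40),plane("top",[[297.7,205.3]],24))
s=sensors.observe();print(s['position'],s['tcp_rot'],s['qpos'])
E
```

```text
time_s: 1.22
position: [330.6, 412.7, 263.8]
tcp_rot: [0.216, 0.976, 0.0, 0.0]
force: [1.5, 0.9, -0.1]
width: 56.9
gripper_force: 0.0
time_s: 1.63
position: [387.1, 237.7, 264.0]
tcp_rot: [0.216, 0.976, 0.0, 0.0]
force: [0.1, 0.5, 0.4]
width: 23.7
gripper_force: 0.0
time_s: 2.05
position: [443.7, 62.5, 264.1]
tcp_rot: [0.216, 0.976, 0.0, 0.0]
force: [0.9, 0.0, -0.4]
width: 0.4
gripper_force: 0.0
[[623.9442195  -29.38997035]] [[623.53883688 -33.78881177]] [[ 519.32249994 -175.6011907 ]]
[443.67761553  62.50320171 264.11572328] [2.15639560e-01 9.76472894e-01 3.14674201e-04 4.09793769e-04] [-0.45772402  0.18845453  0.24547959  2.06068216 -0.05854564  0.89780532
  0.95615282]
```

```bash
python3 -m creep '[[-26,-29,0,0,0,0,0],[-26,-29,0,0,0,0,0],[-26,-29,0,0,0,0,0],[-26,-29,0,0,0,0,0],[-26,-28,0,0,0,0,0]]' >/dev/null; python3 -m creep '[[0,0,36,0,0,0.095,0],[0,0,36,0,0,0.095,0],[0,0,36,0,0,0,0],[0,0,36,0,0,0,0],[0,0,0,0,0,0,0]]'
python3 - <<'E'
from h import *
im=viewer.camera("top");cv2.imwrite('pics/t2.png',cv2.resize(im[150:240,226:346],None,fx=5,fy=5,interpolation=cv2.INTER_CUBIC))
im=viewer.camera("side");cv2.imwrite('pics/s2.png',cv2.resize(im[150:270,192:322],None,fx=5,fy=5,interpolation=cv2.INTER_CUBIC)[:600])
E
```

```text
time_s: 2.88
position: [496.5, -120.1, 114.3]
tcp_rot: [0.307, 0.952, -0.001, -0.005]
force: [-1.2, 0.7, -0.9]
width: 0.3
gripper_force: 0.0
```

View pics/s2.png

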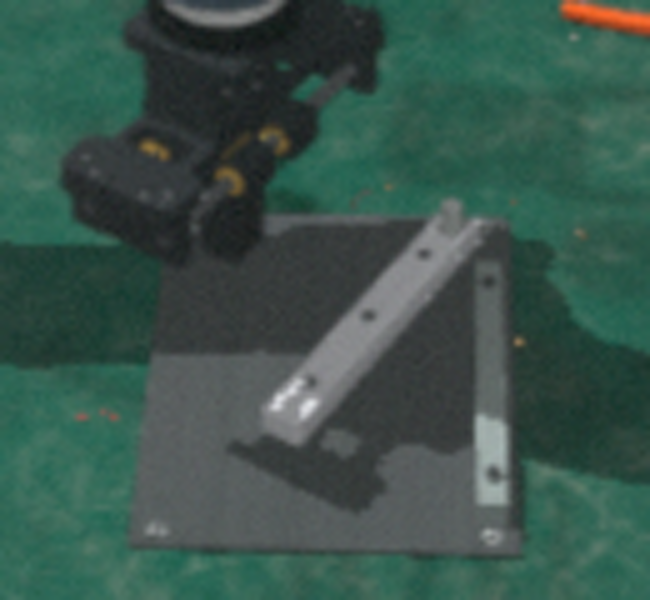

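The gripper is over the clear plate on the open side, with its tips near (225,250). The bar, from (450,215) to (285,425), has not moved. Next is the descent to tips at about 12 mm, leaving a gap of about 25 mm to the bar.

```bash
python3 -m creep '[[0,0,26,0,0,0,0],[0,0,26,0,0,0,0],[0,0,15,0,0,0,0],[0,0,10,0,0,0,0],[0,0,0,0,0,0,0]]'; python3 -m creep '[[-6,0,0,0,0,0,0],[-6,0,0,0,0,0,0],[-6,0,0,0,0,0,0],[-4,0,0,0,0,0,0],[0,0,0,0,0,0,0]]'
```

```text
time_s: 3.4
position: [501.3, -121.2, 43.3]
tcp_rot: [0.307, 0.952, 0.0, 0.0]
force: [0.1, 0.5, -0.4]
width: 0.6
gripper_force: 0.0
time_s: 3.82
position: [520.1, -135.0, 43.6]
tcp_rot: [0.308, 0.952, -0.0, 0.001]
force: [0.8, 0.3, -0.8]
width: 0.1
gripper_force: 0.0
```

```bash
python3 -m creep '[[0,0,5,0,0,0,0],[-5,0,0,0,0,-0.02,0],[-5,0,0,0,0,-0.034,0],[-5,0,0,0,0,-0.034,0],[-5,0,0,0,0,-0.034,0]]'; python3 -m creep '[[-5,0,0,0,0,-0.034,0],[-5,0,0,0,0,-0.034,0],[-5,0,0,0,0,-0.034,0],[-5,0,0,0,0,-0.034,0],[0,0,0,0,0,0,0]]'
python3 - <<'E'
from h import *
for c in("top","side"):
    viewer.camera(c);rects(c,"bar_center",24)
im=viewer.camera("side");cv2.imwrite('pics/s3.png',cv2.resize(im[150:270,192:322],None,fx=5,fy=5,interpolation=cv2.INTER_CUBIC))
E
```

```text
time_s: 4.23
position: [534.6, -145.1, 37.3]
tcp_rot: [0.247, 0.969, -0.0, -0.001]
force: [-0.9, -0.6, -0.6]
width: 0.4
gripper_force: 0.3
time_s: 4.65
position: [553.7, -154.3, 37.6]
tcp_rot: [0.181, 0.983, -0.0, 0.0]
force: [0.6, 0.1, -0.4]
width: -0.1
gripper_force: 0.0
top bar_center 0.56 [505. 161.] [ 29. 181.] corners [[486.0, 251.0], [495.0, 70.0], [524.0, 71.0], [515.0, 252.0]]
side bar_center 0.65 [505. 141.] [ 25. 182.] corners [[488.0, 231.0], [498.0, 49.0], [523.0, 51.0], [512.0, 233.0]]
side bar_center 0.6 [ 593. -127.] [184.  25.] corners [[551.0, -210.0], [574.0, -218.0], [634.0, -44.0], [611.0, -36.0]]
```

View pics/s3.png

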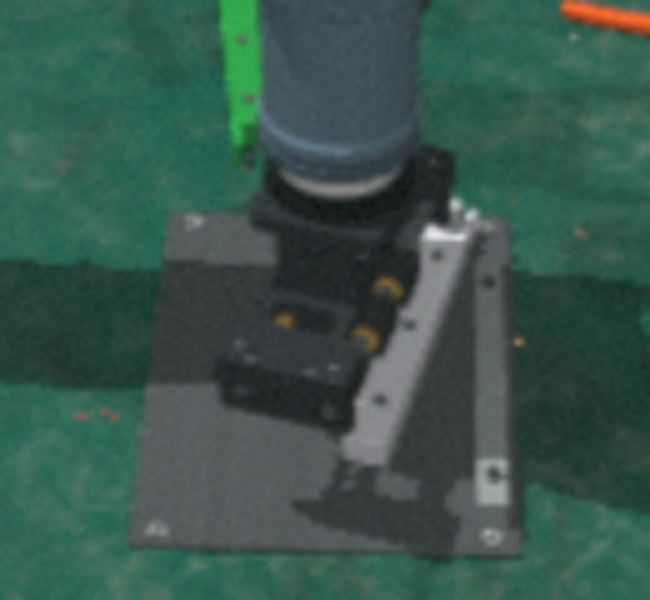

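The bar has swung to about 19° off, with its free end at (365,455), and the gripper presses its open side. I can't read the fork at (460,215) clearly, so I zoom in there before pushing on.

```bash
python3 - <<'E'
from h import *
a=cv2.imread('pics/side0.png')[180:246,245:310];b=viewer.camera("side")[180:246,245:310];b1=viewer.camera("top")[160:226,240:305]
cv2.imwrite('pics/s4.png',cv2.resize(np.hstack([a,b,b1]),None,fx=4,fy=4,interpolation=cv2.INTER_CUBIC))
for c in("top","side"):
    for d in viewer.recognise(c,"bar_fork")[:3]: print(c,d)
E
```

```text
top {'point': [500.5, 155.0, 20.3], 'score': 0.59}
side {'point': [591.6, -133.6, 20.9], 'score': 0.68}
side {'point': [499.5, 146.5, 16.0], 'score': 0.61}
```

View pics/s4.png

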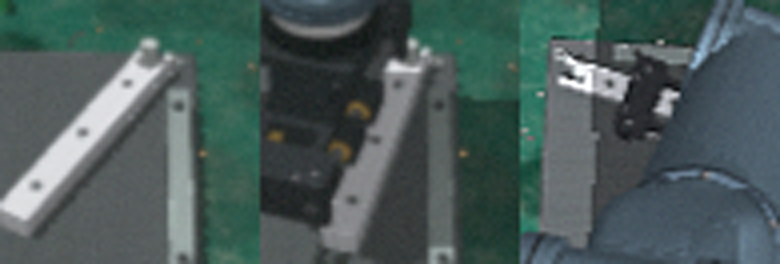

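```bash
python3 - <<'E'
from h import *
P=np.array([623.7,-31.5])
for q in ([[276.75,201],[265.5,213],[254.25,226.25]],[[279.25,201],[273.75,215],[267.75,230]]):
    X=plane("side",q,24);print(X.round(1).tolist(),np.linalg.norm(X-P,axis=1).round(1))
E
```

```text
[[606.4, -57.5], [572.3, -105.4], [539.8, -155.4]] [ 31.2  90.  149.7]
[[613.4, -57.8], [594.3, -114.3], [574.8, -171.0]] [ 28.3  87.9 147.8]
```

The hole positions show the fork has not slipped: their distances from the post are unchanged within 3 mm. The bar is at 18.8° and needs about 15° more.

```bash
python3 -m creep '[[-5,0,0,0,0,-0.036,0],[-5,0,0,0,0,-0.036,0],[-5,0,0,0,0,-0.036,0],[-5,0,0,0,0,-0.036,0],[-5,0,0,0,0,-0.036,0]]';python3 -m creep '[[-4,0,0,0,0,-0.036,0],[-4,0,0,0,0,-0.036,0],[-3,0,0,0,0,-0.03,0],[0,0,0,0,0,0,0]]'
python3 - <<'E'
from h import *
b=viewer.camera("side");rects("side","bar_center",24)
cv2.imwrite('pics/s5.png',cv2.resize(b[170:260,225:315],None,fx=6,fy=6,interpolation=cv2.INTER_CUBIC))
E
```

```text
time_s: 5.52
position: [576.5, -161.3, 37.6]
tcp_rot: [0.093, 0.996, -0.0, -0.001]
force: [-1.9, -1.1, -0.0]
width: 0.4
gripper_force: 0.5
time_s: 5.85
position: [588.1, -162.9, 37.7]
tcp_rot: [0.042, 0.999, -0.0, 0.0]
force: [0.1, 0.5, -0.1]
width: 0.3
gripper_force: 0.0
side bar_center 0.85 [505. 139.] [ 25. 196.] corners [[487.0, 236.0], [498.0, 40.0], [523.0, 42.0], [513.0, 238.0]]
side bar_center 0.6 [ 605. -210.] [18. 18.] corners [[596.0, -219.0], [614.0, -220.0], [615.0, -202.0], [597.0, -201.0]]
```

View pics/s5.png

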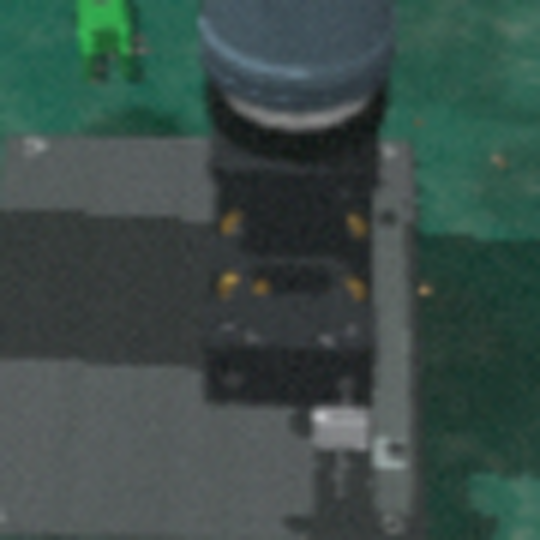

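The bar's free end, (310–368, 430) in the crop, is almost against the fence at 373. I push a little more and watch the force.

```bash
python3 -m creep '[[-1.5,0,0,0,0,-0.01,0],[-1.5,0,0,0,0,0,0],[0,0,0,0,0,0,0]]'
```

```text
time_s: 6.2
position: [589.8, -162.7, 37.6]
tcp_rot: [0.037, 0.999, 0.0, -0.001]
force: [-4.6, 1.4, 3.5]
width: 0.2
gripper_force: 2.2
```

Contact force has appeared, so the bar is on the fence. I back off, lift and check.

```bash
python3 -m creep '[[5,0,0,0,0,0,0],[15,0,0,0,0,0,0],[20,0,0,0,0,0,0],[10,0,-20,0,0,0,0],[0,0,-40,0,0,0,0]]'; python3 -m creep '[[0,30,-25,0,0,0,0],[0,40,0,0,0,0,0],[0,40,0,0,0,0,0],[0,40,0,0,0,0,0],[0,40,0,0,0,0,0]]';python3 -m creep '[[0,40,0,0,0,0,0],[0,40,0,0,0,0,0],[0,0,0,0,0,0,0],[0,0,0,0,0,0,0]]'
python3 - <<'E'
from h import *
for c in("top","side"):
    b=viewer.camera(c);rects(c,"bar_center",24);rects(c,"spare_center",18)
    x,y=(236,160) if c=="top" else (222,180)
    cv2.imwrite(f'pics/f{c}.png',b[y:y+80,x:x+90])
a=np.hstack([cv2.imread('pics/ftop.png'),cv2.imread('pics/fside.png')])
cv2.imwrite('pics/f.png',cv2.resize(a,None,fx=4.4,fy=4.4,interpolation=cv2.INTER_CUBIC))
E
```

```text
time_s: 6.62
position: [535.6, -158.2, 94.4]
tcp_rot: [0.038, 0.999, 0.001, -0.005]
force: [1.0, 0.4, -0.5]
width: 0.6
gripper_force: 0.0
time_s: 7.03
position: [555.6, 32.3, 123.4]
tcp_rot: [0.038, 0.999, 0.0, 0.001]
force: [1.1, -0.3, 0.0]
width: 0.6
gripper_force: 0.0
time_s: 7.37
position: [561.2, 113.8, 122.8]
tcp_rot: [0.035, 0.999, 0.001, 0.001]
force: [-0.1, 0.0, 0.6]
width: 0.3
gripper_force: 0.0
top bar_center 0.62 [ 616. -109.] [178.  26.] corners [[599.0, -197.0], [625.0, -199.0], [633.0, -20.0], [607.0, -19.0]]
top bar_center 0.57 [505. 165.] [ 15. 166.] corners [[494.0, 247.0], [501.0, 82.0], [516.0, 82.0], [509.0, 248.0]]
side bar_center 0.8 [505. 138.] [ 25. 198.] corners [[487.0, 236.0], [498.0, 38.0], [523.0, 40.0], [512.0, 237.0]]
side bar_center 0.71 [ 615. -128.] [191.  25.] corners [[596.0, -222.0], [620.0, -224.0], [634.0, -33.0], [609.0, -31.0]]
side spare_center 0.67 [ 438. -420.] [ 39. 184.] corners [[344.0, -424.0], [526.0, -455.0], [532.0, -417.0], [351.0, -385.0]]
```

View pics/f.png

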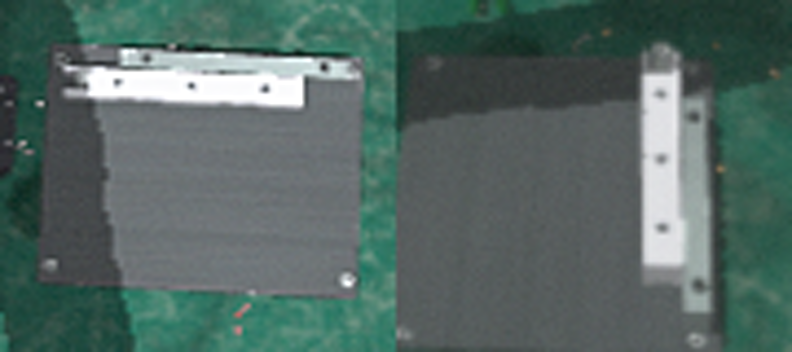

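The bar lies along the fence in both views: (65–303, 85) on the left, (660, 60–280) on the right. I check the fork distance from the holes, then hand in.

```bash
python3 - <<'E'
from h import *
P=np.array([623.7,-31.5])
X=plane("side",[[222+h/4.4,180+v/4.4] for h,v in((264,93),(265,158),(266,227))],24);Y=plane("top",[[236+h/4.4,160+v/4.4] for h,v in((118,82),(191,86),(265,89))],24)
a=-np.deg2rad(4)
for Z in(X,Y):print(Z.round(1).tolist(),np.linalg.norm(Z-P,axis=1).round(1),((Z-P)@np.array([np.cos(a),np.sin(a)])).round(1))
E
```

```text
[[621.1, -58.8], [617.0, -118.9], [612.9, -178.5]] [ 27.4  87.7 147.4] [-0.7 -0.6 -0.5]
[[618.2, -54.6], [613.6, -113.8], [609.8, -173.7]] [ 23.8  82.9 142.9] [-3.8 -4.3 -4. ]
```

```bash
python3 -c "
from bench import workorder;print(workorder.job_done())"
```

```text
the job is handed in; nothing more can be done
None
```

I swung the forked bar round until it lies along the fence with the fork still on the post, backed the gripper clear and handed the job in; I was given no verdict, but my last camera check put the bar's centre within about 4 mm of the in-line position across the fence and parallel to it.

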